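# Screw the price-card holder into its counter clamp: snug plus an eighth of a turn

### The job

Stand the price-card holder in the brass threaded socket held in the red counter clamp and screw it in clockwise until you feel the rubber washer inside start to resist, then an eighth of a turn (45 degrees) further, and stop there. Work gently, without forcing the thread or pressing hard, let go of it, and leave the other things on the counter where they are.

Things in the scene. Friction and masses are not known exactly. Their poses are not given: they have to be found in the camera images.
- holder: Loose price-card holder, about 120 g, 94 mm tall, standing upright on its brass stud. Origin: centre of the stud's underside; z up along its axis. Stud 26 mm diameter, 36 mm long, its foot tapered to 20 mm over the lowest 5 mm; above it a red collar (32 mm diameter, 36 to 40 mm up).
- grip (a point): Centre of the holder's aluminium grip block, 58 mm above its underside. Block 40 to 76 mm up, 24 mm across its flats (the faces looking along y), 30 mm along x: grasp the flats, across y, from above. Above it a red card fork, 44 mm along x, 14 mm along y, up to 94 mm. Axes as the holder's.
- lugs (a point): Middle of the holder's two steel thread lugs: round pins 5 mm thick that stick out along +x and -x to 19 mm from the axis, 6 mm above the underside.
- socket: Brass threaded sleeve in a red clamp on a dark steel foot (130 by 100 by 6 mm), fixed to the counter. Origin: centre of the foot's underside, on the sleeve's axis; z up. Sleeve 54 mm outside diameter; clamp jaws up to 30 mm high, screw handle on the -y side.
- rim (a point): Centre of the sleeve's mouth, 38 mm above the counter. Inside: 44 mm diameter at the wall, 29 mm between the steel threads. The two thread entries lie at +x and -x of this frame, each open about 24 degrees either side of that axis.
- thread_start (a point): On the axis, 23.5 mm above the counter: where the holder's underside rests when it stands in with its lugs along the socket's x axis (either way round), lugs on the thread. Right-hand two-start thread: clockwise from above screws in, going down 24 mm per full turn (1 mm per 15 degrees), with about 1.5 mm up-and-down play; the hand must come down with it.
- bore (a point): On the axis, 10 mm above the counter. Above it in the bore waits a sprung rubber washer, depth unknown beforehand. It meets the underside (upward push), and, the play taken up (22 degrees on), the thread starts to load it, 30 to 155 degrees clockwise past the entry: a 6 N step, then 0.33 N per degree; the turning moment rises too. Count from there. The thread holds when let go.
- pen_pot: Blue open pen pot, 72 mm diameter, 85 mm tall; leave alone. Origin: centre of its underside.
- glue_stick: Yellow glue stick, 30 mm diameter, 75 mm tall, upright; leave alone. Origin: centre of its underside.
- tape_roll: Amber tape roll lying flat, 76 mm diameter, 19 mm tall; leave alone. Origin: centre of its underside.
- notebooks: Green block of notebooks, 100 (x) by 140 (y) by 30 mm; leave alone. Origin: centre of its underside.
Things that resemble listed ones, but are neither listed nor needed, are in the scene too. There is more than one size of the holder; the one meant has the size given above.

How it is judged:
By the outcome, as a careful person would: the job done as asked, in the order asked, and still so for the second after the job is handed in, with the robot touching nothing.
It also fails if it takes over 72 s, if anything falls off the work surface, if the arm or the gripper's body presses on something with over 40 N, if the wrist force passes 120 N, or if a joint passes its speed limit or range.

### The arm

A 7-joint arm with a two-finger parallel gripper is mounted at the origin on the work surface. World frame = base frame: x ahead of the robot, y to its left, z up, the work surface at z = 0. Lengths are in m, angles in rad, forces in N, time in s.
With the tool pointing down it reaches from about 0.4 to 0.925 m from the base axis. Payload 5.6 kg.
Tool frame: the origin (TCP) lies on the centre line of the jaws, within the pads' length; the fingertips stand 17 mm ahead of it and the grasp point (between the pads) lies 2 mm behind it (nose_length is the distance from the TCP to the fingertips, in m); z points along the fingers, y is the line along which they close (so a half turn about z gives the same grasp; the last joint's range is limited). The gripper opens to 85 mm and grips with 20 to 120 N. Pads are 22 mm wide; open, the fingers measure 114 mm over their backs; the gripper's body (76 mm by 85 mm) begins 54 mm behind the grasp point. The pads swing forward as they close: fully open they stand 13 mm farther back than shut.
Start: joints at [-1.342, 0.468, -0.012, 1.603, 0.006, 1.071, -0.056], TCP at [0.175, 0.626, 0.248] pointing down, gripper open.
Joint ranges: [-2.53, 2.53], [-0.31, 2.02], [-1.57, 1.55], [0.28, 2.44], [-1.29, 4.43], [0.15, 1.84], [-2.92, 2.92]. Speed limits (rad/s): [2.57, 2.57, 3.14, 3.14, 3.14, 3.14, 3.14].

### API

Orientations are given as a 3x3 rotation matrix whose columns are the frame's x, y, z axes.
In Python, from bench import * gives the robot as it stands.
- The arm moves only by the tool jog_arm, never from a script. Its arguments are lists of equal length, an entry for each row: "rotation": the turn, a rotation vector about the tool's x, y, z in rad, a list of three; "delta_pos": the shift along the tool's x, y, z in mm, a list of three; "grip": the finger opening in mm, from 0 to 85.4. In form: {"rotation": [[rx, ry, rz], ...], "delta_pos": [[tx, ty, tz], ...], "grip": [grip, ...]}. A call has 1 to 20 rows; each row is the pose to reach, as a shift and turn from the pose commanded when the call began, along the tool's axes at that moment; what a row does not reach only later rows make up. A row lasts 1/10 s, in which the tool goes at most 50 mm and 8.59 degrees, less where a joint would pass 70% of its speed; a pose out of reach is approached as far as the arm can. A call with a gripper value outside its range is refused whole. The fingers move at their own pace and stop on an object; "squeeze" is the grip in N (left out, the last holds). Time passes only in rows, so rows that repeat a pose let the fingers close. It gives the time, the measured TCP pose, the force, the opening and the grip force at its end, in the units of the state.
- get_state(): the state, without advancing time (a new reading comes with each control period).
- grab_frame(name): name is "side" or "top" or "wrist"; returns the picture (480x640x3 uint8, red, green, blue); there is no depth.
- camera_model(name): a dict with "K" (3x3 intrinsics, pixels), "dist_coeffs" ([k1, k2, p1, p2, k3] as OpenCV has them; the pictures are not rectified), "R" (3x3) and "t" (3): a world point X has camera coordinates R X + t. Camera axes: x right, y down, z forward; pixel columns grow to the right and rows downward; lengths in m; the calibration is good to about 2 mm. A picture is of the moment at which its call begins: read the wrist's pose just before it. camera_model takes no time and is no camera call; for the wrist camera it gives the pose at the moment of the call.
- finish_job(): hands the job in; it is judged then, once.
The state is a dict: "clock": time; "joint_pos": joint angles; "joint_vel": joint speeds; "joint_torque": joint torques, N m; "eef_pos": TCP position; "eef_rot": TCP orientation; "wrist_force": force on the tool from outside, world axes, zero at the start; "torque": the same for the moment, N m; "gripper_width": opening from 0.0 (shut) to 1.0 (fully open); "grasp_force": force on a finger pad.
Only numpy, scipy, OpenCV 4.12 (cv2) and the standard library are available. Lean on these libraries where they do the work, as an engineer would, in place of code of your own. Each camera call takes 0.05 s, during which the arm holds its last target. There are 200 camera calls.

## Working session

There is one attempt and no reset: what is moved stays moved. The work goes in short steps, Python scripts to look and compute and a tool call to move; the robot and the scene stay as the last step left them, time stands still between calls to the robot, and variables do not carry over. Pictures are saved under pics/ and viewed, at most 10 in all, crops included, and the job is handed in when it is done.

Besides the shell and the picture viewer there is one more tool, called after "Emit:" by a JSON object that holds its "op" and its "data", one argument or row to a line. jog_arm: Moves the arm, as the interface text tells. Its arguments: {"type":"object","properties":{"rotation":{"type":"array"},"delta_pos":{"type":"array"},"grip":{"type":"array"},"squeeze":{"type":"number"}},"required":["rotation","delta_pos","grip"]}

```bash
mkdir -p pics; ls; cat > h.py <<'E'
from bench import *
import numpy as np, cv2
def snap(n,f):
    s=get_state(); m=camera_model(n); im=grab_frame(n); cv2.imwrite(f'pics/{f}.png',im[:,:,::-1]); return im,m
def ray(m,uv):
    K=np.array(m['K']);d=np.array(m['dist_coeffs'])
    p=cv2.undistortPoints(np.array([[uv]],float),K,d)[0,0]
    R=np.array(m['R']);t=np.array(m['t'])
    return -R.T@t, R.T@np.array([p[0],p[1],1.])
def onz(m,uv,z):
    c,d=ray(m,uv); return c+d*(z-c[2])/d[2]
def px(m,X):
    R=np.array(m['R']);
    return cv2.projectPoints(np.array([X],float),cv2.Rodrigues(R)[0],np.array(m['t'],float),np.array(m['K']),np.array(m['dist_coeffs']))[0][0,0]
E
python3 - <<'E'
from h import *
a,ma=snap('top','top1'); b,mb=snap('side','side1')
cv2.imwrite('pics/both.png',cv2.resize(np.vstack([a,b]),None,fx=.625,fy=.625)[:,:,::-1])
for m in(ma,mb): print(np.round(m['K'],1).tolist(),np.round(m['R'],3).tolist(),(-np.array(m['R']).T@m['t']).round(3))
s=get_state();print(s['clock'],s['eef_pos'],s['eef_rot'],s['wrist_force'],s['torque'])
E
```

```text
pics
[[464.5, 0.0, 317.4], [0.0, 464.5, 239.9], [0.0, 0.0, 1.0]] [[-0.02, -1.0, -0.015], [-0.987, 0.022, -0.162], [0.162, 0.012, -0.987]] [0.405 0.03  0.873]
[[452.0, 0.0, 321.2], [0.0, 452.0, 238.4], [0.0, 0.0, 1.0]] [[0.977, -0.214, -0.011], [-0.126, -0.53, -0.839], [0.174, 0.821, -0.544]] [ 0.369 -0.748  0.585]
0.1 [0.17442332 0.62566531 0.24740884] [[-9.63263349e-01  2.68558397e-01 -3.29684271e-04]
 [ 2.68558576e-01  9.63262019e-01 -1.60421675e-03]
 [-1.13253543e-04 -1.63382274e-03 -9.99998659e-01]] [ 1.21856674 -0.74060904 -0.35691023] [ 0.06454105  0.03682191 -0.01454938]
```

View pics/top1.png

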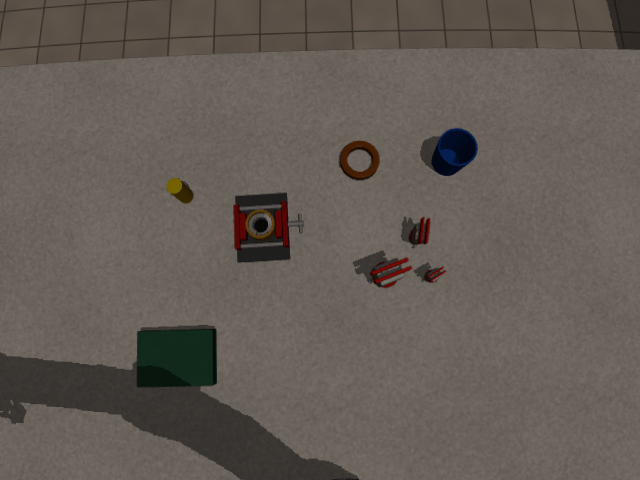

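View pics/side1.png

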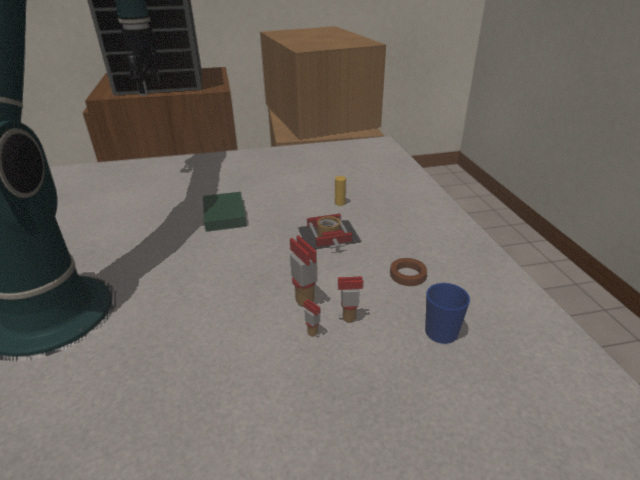

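Top view: the clamp with its socket is at (261,224), with the handle to the right (-y). There are three holders: large at (390,272), medium at (420,232) and small at (435,273). The medium fork is about 25 px, or 42–44 mm, which fits; the large one is about 64 mm and the small one about 30 mm. I'll confirm this with numbers and one enlarged crop.

```bash
python3 - <<'E'
from h import *
a=cv2.imread('pics/top1.png');b=cv2.imread('pics/side1.png');ma=camera_model('top');mb=camera_model('side')
c=lambda im,x,y,w,h,W,H:cv2.resize(im[y:y+h,x:x+w],(W,H),interpolation=cv2.INTER_CUBIC)
A=c(a,350,200,100,100,400,400) # 4x
S=c(a,225,180,100,100,400,400)
B=c(b,280,220,160,80,800,400)[:, :]
B=c(b,280,225,133,118,0 or 400,355)
mos=np.hstack([A,S]); mos=np.clip(mos*1.6,0,255).astype(np.uint8)
cv2.imwrite('pics/c1.png',mos)
# height estimates from side: foot and top pixel, per holder
for n,foot,top in(('med',(350,319),(350,279)),('big',(305,302),(303,243)),('small',(313,333),(312,304))):
    F=onz(mb,foot,0); best=min(np.arange(.03,.2,.001),key=lambda h:abs(px(mb,F+[0,0,h])[1]-top[1])); print(n,F.round(3),best)
for z in(.03,.038): print('rim',onz(ma,(261,224),z).round(4))
print('med top',onz(ma,(425,219),.094),onz(ma,(423.5,243),.094))
E
```

```text
med [ 0.549 -0.147  0.   ] 0.09400000000000006
big [ 0.476 -0.081  0.   ] 0.1380000000000001
small [ 0.475 -0.167  0.   ] 0.06900000000000003
rim [0.576  0.1437 0.03  ]
rim [0.5744 0.1426 0.038 ]
med top [ 0.56542493 -0.14614865  0.094     ] [ 0.52390325 -0.1411706   0.094     ]
```

View pics/c1.png

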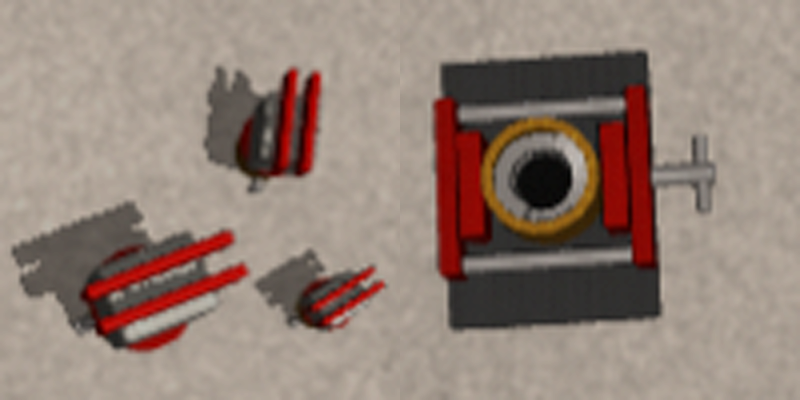

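The medium holder at crop (283–318, 70–172) measures 94 mm tall in the side view, so it is the one meant; the others measure 138 and 69 mm. The socket bore is at crop (541,178), top pixel (260,224.5). Next I'll work out poses and yaws and the first move.

```bash
cat >> h.py <<'E'
from scipy.spatial.transform import Rotation as Ro
def plan(X,yaw):
    "tool y at world angle yaw(deg), z down; prints tool-frame shift mm & rotvec from measured pose"
    s=get_state();R=np.array(s['eef_rot']);a=np.radians(yaw)
    y=np.array([np.cos(a),np.sin(a),0]);z=np.array([0,0,-1.]);T=np.c_[np.cross(y,z),y,z]
    print('now',np.round(s['eef_pos'],4),'d',(R.T@(np.array(X)-s['eef_pos'])*1000).round(1),'r',Ro.from_matrix(R.T@T).as_rotvec().round(4))
E
python3 - <<'E'
from h import *
ma=camera_model('top')
A=lambda x,y,z:onz(ma,(350+x/4,200+y/4),z)
S=lambda x,y,z:onz(ma,(225+(x-400)/4,180+y/4),z)
an=lambda a,b:np.degrees(np.arctan2(*(b-a)[[1,0]])).round(2)
q=[A(*p,.094) for p in((293,70),(283,172),(318,73),(306,172))]
print('holder',np.mean(q,0).round(4),an(q[1],q[0]),an(q[3],q[2]),[x.round(3) for x in q])
f=[S(*p,.006) for p in((442,65),(450,327),(647,53),(660,316))]
print('foot',np.mean(f,0).round(4),an(f[1],f[0]),an(f[3],f[2]),np.linalg.norm(f[1]-f[0]),np.linalg.norm(f[2]-f[0]))
print('rim',S(541,178,.038).round(4))
print('big fork',[A(*p,.138).round(3) for p in((90,290),(230,237),(105,325),(245,270))])
s=get_state();w=camera_model('wrist');R=np.array(w['R']);c=-R.T@w['t'];E=np.array(s['eef_rot'])
print('wrist cam in tool',(E.T@(c-s['eef_pos'])).round(3),(R@E).round(2).tolist(),w['K'][0])
plan([.546,-.145,.25],84)
E
```

```text
holder [ 0.5456 -0.145   0.094 ] -8.78 -10.19 [array([ 0.568, -0.143,  0.094]), array([ 0.524, -0.136,  0.094]), array([ 0.567, -0.154,  0.094]), array([ 0.524, -0.146,  0.094])]
foot [0.5747 0.1444 0.006 ] 2.25 2.24 0.12748252754737963 0.09934978164757745
rim [0.5735 0.144  0.038 ]
big fork [array([ 0.472, -0.048,  0.138]), array([ 0.492, -0.104,  0.138]), array([ 0.458, -0.053,  0.138]), array([ 0.478, -0.11 ,  0.138])]
wrist cam in tool [ 0.069 -0.    -0.126] [[0.0, 1.0, 0.0], [-0.96, 0.0, -0.27], [-0.27, -0.0, 0.96]] [358.84161708   0.         315.48733364]
now [0.1744 0.6257 0.2474] d [-564.9 -642.6   -1.5] r [-0.0016 -0.     -0.1672]
```

```bash
python3 - <<'E'
from h import *
plan([.574,.144,.25],85)
E
```

```text
now [0.1744 0.6257 0.2474] d [-514.3 -356.7   -2. ] r [-0.0016 -0.     -0.1846]
```

Emit:
{"op": "jog_arm", "data": {
  "rotation": [
    [0,0,-0.02],
    [0,0,-0.04],
    [0,0,-0.06],
    [0,0,-0.08],
    [0,0,-0.1],
    [0,0,-0.12],
    [0,0,-0.14],
    [0,0,-0.16],
    [0,0,-0.18],
    [-0.0016,0,-0.185],
    [-0.0016,0,-0.185],
    [-0.0016,0,-0.185],
    [-0.0016,0,-0.185],
    [-0.0016,0,-0.185],
    [-0.0016,0,-0.185],
    [-0.0016,0,-0.185],
    [-0.0016,0,-0.185],
    [-0.0016,0,-0.185]
  ],
  "delta_pos": [
    [-34,-24,0],
    [-68,-48,0],
    [-102,-71,0],
    [-137,-95,0],
    [-171,-119,0],
    [-206,-143,0],
    [-240,-166,0],
    [-274,-190,0],
    [-309,-214,0],
    [-343,-238,0],
    [-377,-262,0],
    [-411,-285,0],
    [-446,-309,0],
    [-480,-333,0],
    [-514,-357,-2],
    [-514,-357,-2],
    [-514,-357,-2],
    [-514,-357,-2]
  ],
  "grip": [55,55,55,55,55,55,55,55,55,55,55,55,55,55,55,55,55,55]
}}

```text
clock: 1.9
eef_pos: [0.5729, 0.1455, 0.2498]
eef_rot: [[-0.996, 0.085, -0.001], [0.085, 0.996, 0.002], [0.001, 0.002, -1.0]]
wrist_force: [-0.5, 0.5, -0.1]
gripper_width: 0.647
grasp_force: 0.0
```

```bash
python3 - <<'E'
from h import *
a,m=snap('wrist','w1')
np.save('w1.npy',m,allow_pickle=True)
for p in([.574,.144,.038],[.574,.144,.006]): print(px(m,p))
plan([.5456,-.145,.25],80.5)
s=get_state();print(s['eef_pos'],s['joint_pos'])
E
```

```text
[313.74726623 216.36079334]
[313.840203   210.15212586]
now [0.5728 0.1459 0.25  ] d [   2.6 -292.1   -0.6] r [ 0.002  -0.001   0.0814]
[0.57280114 0.14585476 0.2499625 ] [-0.46520096  0.36556339  0.20390796  1.76232413 -0.08759484  1.02250654
  1.2577451 ]
```

View pics/w1.png

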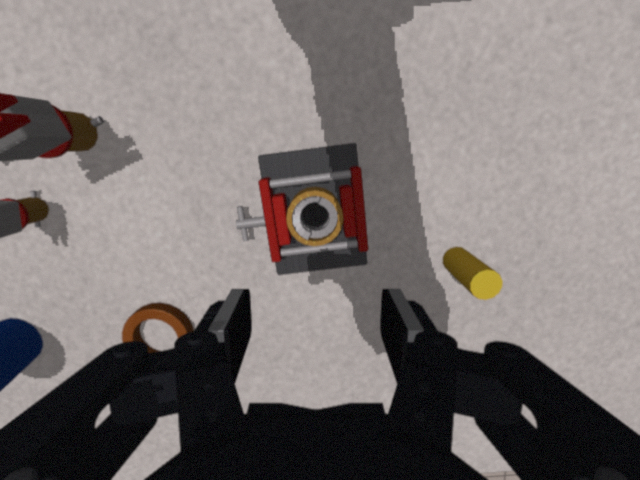

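The ring centre is at (314,217) against a predicted (313.7,216.4), so the socket position (0.574, 0.144) is confirmed. Next I move above the holder.

Emit:
{"op": "jog_arm", "data": {
  "rotation": [
    [0,0,0.02],
    [0,0,0.04],
    [0,0,0.06],
    [0.001,0,0.08],
    [0.002,-0.001,0.08],
    [0.002,-0.001,0.08],
    [0.002,-0.001,0.08],
    [0.002,-0.001,0.08],
    [0.002,-0.001,0.08]
  ],
  "delta_pos": [
    [1,-42,0],
    [1,-84,0],
    [1,-126,0],
    [2,-168,0],
    [2,-210,0],
    [2.5,-252,0],
    [2.6,-292,0],
    [2.6,-292,0],
    [2.6,-292,0]
  ],
  "grip": [55,55,55,55,55,55,55,55,55]
}}

```text
clock: 2.85
eef_pos: [0.5457, -0.1458, 0.2498]
eef_rot: [[-0.986, 0.166, 0.001], [0.166, 0.986, 0.0], [-0.001, 0.0, -1.0]]
wrist_force: [-0.0, 0.1, 0.3]
gripper_width: 0.644
grasp_force: 0.0
```

```bash
python3 - <<'E'
from h import *
a,m=snap('wrist','w2')
np.save('w2.npy',m,allow_pickle=True)
c=np.array([.5456,-.145,0]);t=np.radians(-9.5);ux=np.array([np.cos(t),np.sin(t),0]);uy=np.array([-ux[1],ux[0],0])
im=a[:,:,::-1].copy()
P=lambda x,y,z:tuple(int(round(v*8)) for v in px(m,c+x*ux+y*uy+[0,0,z]))
for x in(-.022,.022):
  for y in(-.007,.007): cv2.circle(im,P(x,y,.094),16,(0,255,0),1,cv2.LINE_AA,3)
for x in(-.015,.015):
  for y in(-.012,.012): cv2.circle(im,P(x,y,.076),16,(255,255,0),1,cv2.LINE_AA,3)
u,v=px(m,c+[0,0,.07]).astype(int);print(u,v)
y0=max(0,v-75);x0=max(0,u-100)
cv2.imwrite('pics/w2c.png',np.clip(cv2.resize(im[y0:y0+150,x0:x0+200],None,fx=4,fy=4,interpolation=cv2.INTER_CUBIC)*1.4,0,255).astype(np.uint8));print(x0,y0)
E
```

```text
316 221
216 146
```

View pics/w2c.png

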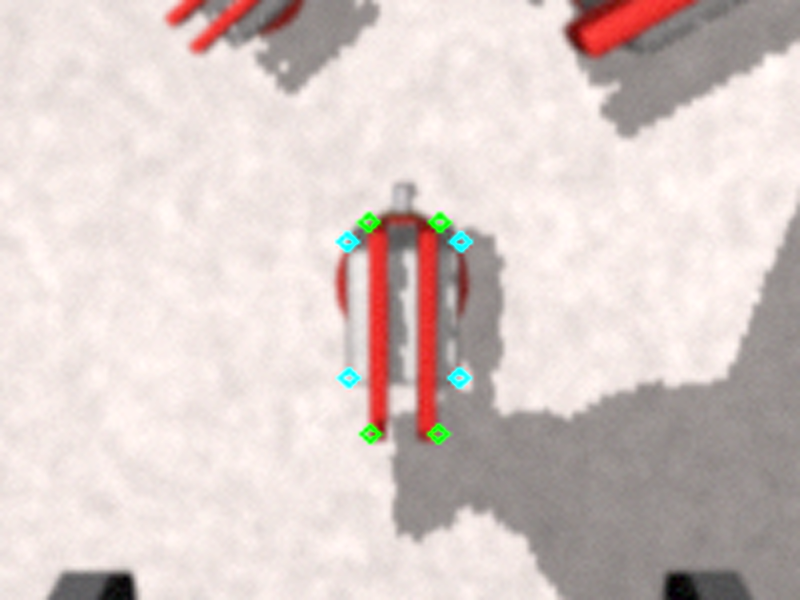

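The overlay matches to under 1 mm, with the holder standing at crop (403,320). Now I descend and grasp.

Emit:
{"op": "jog_arm", "data": {
  "rotation": [
    [0,0,0],
    [0,0,0],
    [0,0,0],
    [0,0,0],
    [0,0,0],
    [0,0,0],
    [0,0,0],
    [0,0,0],
    [0,0,0],
    [0,0,0],
    [0,0,0],
    [0,0,0],
    [0,0,0],
    [0,0,0],
    [0,0,0]
  ],
  "delta_pos": [
    [0,0.7,40],
    [0,0.7,80],
    [0,0.7,120],
    [0,0.7,150],
    [0,0.7,175],
    [0,0.7,190],
    [0,0.7,190],
    [0,0.7,190],
    [0,0.7,190],
    [0,0.7,190],
    [0,0.7,190],
    [0,0.7,190],
    [0,0.7,190],
    [0,0.7,190],
    [0,0.7,190]
  ],
  "grip": [55,55,55,55,55,55,50,42,36,30,27,22,20,20,20],
  "squeeze": 40
}}

```text
clock: 4.4
eef_pos: [0.5467, -0.146, 0.0607]
eef_rot: [[-0.986, 0.166, 0.002], [0.166, 0.986, -0.001], [-0.002, -0.0, -1.0]]
wrist_force: [-0.5, 0.0, 5.9]
gripper_width: 0.276
grasp_force: 39.4
```

Emit:
{"op": "jog_arm", "data": {
  "rotation": [
    [0,0,0],
    [0,0,0],
    [0,0,0],
    [0,0,0],
    [0,0,0],
    [0,0,0]
  ],
  "delta_pos": [
    [0,0,-10],
    [0,0,-40],
    [0,0,-80],
    [0,0,-120],
    [0,0,-120],
    [0,0,-120]
  ],
  "grip": [20,20,20,20,20,20]
}}

```text
clock: 5.0
eef_pos: [0.5463, -0.1457, 0.1809]
eef_rot: [[-0.986, 0.166, 0.003], [0.166, 0.986, -0.0], [-0.003, 0.0, -1.0]]
wrist_force: [-0.3, 0.5, -1.6]
gripper_width: 0.274
grasp_force: 39.4
```

```bash
python3 - <<'E'
from h import *
s=get_state();print(s['wrist_force'],s['torque'],s['gripper_width'],s['grasp_force'],s['eef_rot'])
plan([.574,.144,.180],92)
E
```

```text
[-0.27933484  0.53080372 -1.5827737 ] [ 0.01420949  0.04554313 -0.01129378] 0.27365860387192675 39.3970388174057 [[-9.86114114e-01  1.66040117e-01  3.10375943e-03]
 [ 1.66039519e-01  9.86118996e-01 -4.51127871e-04]
 [-3.13558146e-03  7.04831618e-05 -9.99995082e-01]]
now [ 0.5463 -0.1457  0.1809] d [ 20.8 290.3   0.9] r [-2.000e-04  3.100e-03 -2.017e-01]
```

Emit:
{"op": "jog_arm", "data": {
  "rotation": [
    [0,0,-0.03],
    [0,0,-0.06],
    [0,0,-0.09],
    [0,0,-0.12],
    [0,0.001,-0.15],
    [0,0.002,-0.18],
    [0,0.003,-0.2],
    [0,0.003,-0.2],
    [0,0.003,-0.2],
    [0,0.003,-0.2]
  ],
  "delta_pos": [
    [2,40,0],
    [5,80,0],
    [8,120,0],
    [11,160,0],
    [14,200,0],
    [17,240,0],
    [19,275,0],
    [20.8,290,1],
    [20.8,290,1],
    [20.8,290,1]
  ],
  "grip": [20,20,20,20,20,20,20,20,20,20]
}}

```text
clock: 6.0
eef_pos: [0.5731, 0.1417, 0.1776]
eef_rot: [[-0.999, -0.032, -0.004], [-0.032, 0.999, -0.002], [0.004, -0.002, -1.0]]
wrist_force: [-0.3, 0.2, -1.0]
gripper_width: 0.28
grasp_force: 39.5
```

```bash
python3 - <<'E'
from h import *
plan([.574,.144,.130],92.2)
a,ma=snap('top','t2');b,mb=snap('side','s2')
c=lambda im,u,v:np.clip(1.4*cv2.resize(im[v-50:v+50,u-50:u+50],(400,400),interpolation=cv2.INTER_CUBIC),0,255).astype(np.uint8)
for im,m,n in((a,ma,0),(b,mb,1)):
    for z in(.12,.038): print(n,px(m,[.574,.144,z]))
E
```

```text
now [0.5731 0.1417 0.1776] d [-1.2  2.4 47.6] r [-0.0022 -0.0041 -0.0068]
0 [253.52981394 214.62067491]
0 [260.24451464 224.22800762]
1 [327.55397514 190.74815554]
1 [327.67784896 221.94539394]
```

Emit:
{"op": "jog_arm", "data": {
  "rotation": [
    [0,0,0],
    [0,0,0],
    [0,-0.002,0],
    [0,-0.002,0],
    [0,-0.002,0],
    [0,-0.002,0],
    [0,-0.002,0]
  ],
  "delta_pos": [
    [-1,2,20],
    [-1,2,45],
    [-1,2,58],
    [-1,2,63],
    [-1,2,63],
    [-1,2,63],
    [-1,2,63]
  ],
  "grip": [20,20,20,20,20,20,20]
}}

```text
clock: 6.8
eef_pos: [0.5753, 0.1457, 0.1168]
eef_rot: [[-0.999, -0.033, 0.002], [-0.033, 0.999, 0.0], [-0.002, 0.0, -1.0]]
wrist_force: [-0.8, 0.4, 0.3]
gripper_width: 0.272
grasp_force: 39.5
```

```bash
python3 - <<'E'
from h import *
plan([.574,.144,.085],92.2)
s=get_state();print(s['wrist_force'],s['torque'],s['joint_pos'][6])
b,mb=snap('side','s3');a,ma=snap('top','t3')
im=b[:,:,::-1].copy()
for z in(.052,.038): print(px(mb,[.574,.144,z]))
A=cv2.resize(im[150:250,270:390],None,fx=5,fy=5,interpolation=cv2.INTER_CUBIC)
cv2.imwrite('pics/s3c.png',np.clip(A*1.4,0,255).astype(np.uint8))
E
```

```text
now [0.5753 0.1457 0.1168] d [ 1.4 -1.7 31.8] r [ 0.0003  0.0019 -0.0055]
[-0.83481255  0.43913008  0.29870381] [-0.04666283 -0.0482094  -0.07688379] 1.418670050788184
[327.65731695 216.80708335]
[327.67784896 221.94539394]
```

View pics/s3c.png

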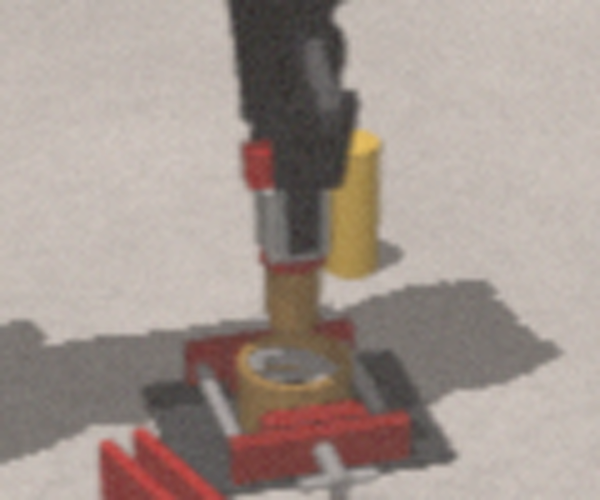

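Emit:
{"op": "jog_arm", "data": {
  "rotation": [
    [0,0,0],
    [0,0,0],
    [0,0.001,0],
    [0,0.001,0],
    [0,0.001,0]
  ],
  "delta_pos": [
    [1.2,-1.5,3],
    [1.2,-1.5,6],
    [1.2,-1.5,6],
    [1.2,-1.5,6],
    [1.2,-1.5,6]
  ],
  "grip": [20,20,20,20,20]
}}

```text
clock: 7.4
eef_pos: [0.5735, 0.1442, 0.1097]
eef_rot: [[-0.999, -0.033, -0.001], [-0.033, 0.999, -0.0], [0.001, -0.0, -1.0]]
wrist_force: [-0.7, 0.1, -1.3]
gripper_width: 0.275
grasp_force: 39.5
```

```bash
python3 - <<'E'
from h import *
plan([.574,.144,.085],92.2)
s=get_state();print(s['wrist_force'],s['torque'],s['joint_vel'])
E
```

```text
now [0.5735 0.1442 0.1097] d [-0.6 -0.2 24.7] r [-0.0002 -0.0009 -0.0052]
[-0.73720271  0.05356906 -1.34361921] [ 0.01935755  0.05760295 -0.00377258] [-5.26015523e-04 -1.62762866e-03 -4.74013721e-05 -5.45220519e-04
  8.10667470e-04 -7.55511203e-04  3.26770514e-04]
```

Emit:
{"op": "jog_arm", "data": {
  "rotation": [
    [0,0,0],
    [0,0,0],
    [0,0,0],
    [0,0,0],
    [0,0,0],
    [0,0,0],
    [0,0,0],
    [0,0,0],
    [0,0,0]
  ],
  "delta_pos": [
    [-0.4,0,3],
    [-0.4,0,6],
    [-0.4,0,9],
    [-0.4,0,12],
    [-0.4,0,15],
    [-0.4,0,18],
    [-0.4,0,21],
    [-0.4,0,21],
    [-0.4,0,21]
  ],
  "grip": [20,20,20,20,20,20,20,20,20]
}}

```text
clock: 8.3
eef_pos: [0.5737, 0.144, 0.0886]
eef_rot: [[-0.999, -0.033, -0.001], [-0.033, 0.999, -0.0], [0.001, -0.0, -1.0]]
wrist_force: [-0.2, 0.3, -0.2]
gripper_width: 0.275
grasp_force: 39.5
```

```bash
python3 - <<'E'
from h import *
plan([.574,.144,.084],92.2)
s=get_state();print(s['wrist_force'],s['torque'])
E
```

```text
now [0.5737 0.144  0.0886] d [-0.3 -0.   4.6] r [-0.0003 -0.0011 -0.0054]
[-0.18885544  0.2672712  -0.19037567] [ 0.03585441 -0.06304493  0.06134181]
```

Free inside the mouth. I ease down onto the thread.

Emit:
{"op": "jog_arm", "data": {
  "rotation": [
    [0,0,0],
    [0,0,0],
    [0,0,0],
    [0,0,0],
    [0,0,0]
  ],
  "delta_pos": [
    [0,0,1],
    [0,0,2],
    [0,0,3],
    [0,0,3.5],
    [0,0,3.5]
  ],
  "grip": [20,20,20,20,20]
}}

```text
clock: 8.8
eef_pos: [0.5738, 0.1441, 0.0851]
eef_rot: [[-0.999, -0.033, -0.001], [-0.033, 0.999, -0.0], [0.001, -0.0, -1.0]]
wrist_force: [-0.2, -0.1, -0.1]
gripper_width: 0.273
grasp_force: 39.5
```

Emit:
{"op": "jog_arm", "data": {
  "rotation": [
    [0,0,0],
    [0,0,0],
    [0,0,0],
    [0,0,0]
  ],
  "delta_pos": [
    [0,0,0.5],
    [0,0,1],
    [0,0,1],
    [0,0,1]
  ],
  "grip": [20,20,20,20]
}}

```text
clock: 9.2
eef_pos: [0.5738, 0.1442, 0.0843]
eef_rot: [[-0.999, -0.033, -0.001], [-0.033, 0.999, -0.0], [0.001, -0.0, -1.0]]
wrist_force: [0.4, 0.2, -1.1]
gripper_width: 0.278
grasp_force: 39.5
```

Emit:
{"op": "jog_arm", "data": {
  "rotation": [
    [0,0,0],
    [0,0,0],
    [0,0,0],
    [0,0,0]
  ],
  "delta_pos": [
    [0,0,0.5],
    [0,0,1],
    [0,0,1],
    [0,0,1]
  ],
  "grip": [20,20,20,20]
}}

```text
clock: 9.6
eef_pos: [0.5739, 0.1442, 0.0839]
eef_rot: [[-0.999, -0.033, -0.001], [-0.033, 0.999, -0.0], [0.001, 0.0, -1.0]]
wrist_force: [-1.0, 1.1, 4.4]
gripper_width: 0.274
grasp_force: 40.4
```

```bash
cat >> h.py <<'E'
def rd():
    F=[];T=[]
    s=get_state();E=np.array(s['eef_rot'])
    yaw=np.degrees(np.arctan2(E[1,1],E[0,1]))
    print('t',round(s['clock'],2),'pos',np.round(np.array(s['eef_pos'])*1e3,2),'yaw',yaw.round(2),'F',np.round(s['wrist_force'],2),'M',np.round(s['torque'],3),'jt7',np.round(s['joint_torque'][6],3),'w',round(s['gripper_width'],3))
E
python3 -c "
from h import *
rd();rd()"
```

```text
t 9.6 pos [573.93 144.18  83.87] yaw 91.9 F [-0.96  1.08  4.4 ] M [-0.116  0.317 -0.052] jt7 -0.009 w 0.274
t 9.6 pos [573.93 144.18  83.87] yaw 91.9 F [-0.96  1.08  4.4 ] M [-0.116  0.317 -0.052] jt7 -0.009 w 0.274
```

Contact with the thread starts at TCP z≈84.0 mm, which puts the underside at 23.5 mm as expected. I lift to mid-play, then turn clockwise while following the pitch at 0.4 mm per 6°.

Emit:
{"op": "jog_arm", "data": {
  "rotation": [
    [0,0,0],
    [0,0,0.105],
    [0,0,0.209],
    [0,0,0.314],
    [0,0,0.314],
    [0,0,0.314]
  ],
  "delta_pos": [
    [0,0,-1.3],
    [0,0,-0.9],
    [0,0,-0.5],
    [0,0,-0.1],
    [0,0,-0.1],
    [0,0,-0.1]
  ],
  "grip": [20,20,20,20,20,20]
}}

```text
clock: 10.2
eef_pos: [0.5739, 0.1443, 0.0832]
eef_rot: [[-0.962, 0.275, -0.0], [0.275, 0.962, -0.0], [0.0, -0.001, -1.0]]
wrist_force: [0.6, 0.0, -1.6]
gripper_width: 0.275
grasp_force: 39.4
```

```bash
python3 -c "
from h import *
rd()"
```

```text
t 10.2 pos [573.9  144.31  83.21] yaw 74.07 F [ 0.56  0.03 -1.57] M [ 0.093 -0.245  0.005] jt7 -0.05 w 0.275
```

Emit:
{"op": "jog_arm", "data": {
  "rotation": [
    [0,0,0.105],
    [0,0,0.209],
    [0,0,0.209],
    [0,0,0.209]
  ],
  "delta_pos": [
    [0,0,0.4],
    [0,0,0.8],
    [0,0,0.8],
    [0,0,0.8]
  ],
  "grip": [20,20,20,20]
}}

```text
clock: 10.6
eef_pos: [0.574, 0.1442, 0.0825]
eef_rot: [[-0.884, 0.467, -0.0], [0.467, 0.884, -0.0], [0.0, -0.0, -1.0]]
wrist_force: [2.2, -0.1, -0.4]
gripper_width: 0.275
grasp_force: 39.5
```

Emit:
{"op": "jog_arm", "data": {
  "rotation": [
    [0,0,0.105],
    [0,0,0.209],
    [0,0,0.209],
    [0,0,0.209]
  ],
  "delta_pos": [
    [0,0,0.4],
    [0,0,0.8],
    [0,0,0.8],
    [0,0,0.8]
  ],
  "grip": [20,20,20,20]
}}

```text
clock: 11.0
eef_pos: [0.5741, 0.1442, 0.0818]
eef_rot: [[-0.768, 0.64, -0.0], [0.64, 0.768, -0.0], [-0.0, -0.0, -1.0]]
wrist_force: [1.5, 0.6, -0.7]
gripper_width: 0.277
grasp_force: 39.5
```

```bash
python3 -c "
from h import *
rd()"
```

```text
t 11.0 pos [574.08 144.2   81.84] yaw 50.19 F [ 1.49  0.62 -0.66] M [ 0.015 -0.506  0.004] jt7 -0.041 w 0.277
```

Emit:
{"op": "jog_arm", "data": {
  "rotation": [
    [0,0,0.105],
    [0,0,0.209],
    [0,0,0.209],
    [0,0,0.209]
  ],
  "delta_pos": [
    [0,0,0.4],
    [0,0,0.8],
    [0,0,0.8],
    [0,0,0.8]
  ],
  "grip": [20,20,20,20]
}}

```text
clock: 11.4
eef_pos: [0.5741, 0.1444, 0.0811]
eef_rot: [[-0.619, 0.786, -0.0], [0.786, 0.619, -0.0], [0.0, -0.0, -1.0]]
wrist_force: [2.8, 0.6, -1.8]
gripper_width: 0.274
grasp_force: 39.5
```

Emit:
{"op": "jog_arm", "data": {
  "rotation": [
    [0,0,0.105],
    [0,0,0.209],
    [0,0,0.209],
    [0,0,0.209]
  ],
  "delta_pos": [
    [0,0,0.4],
    [0,0,0.8],
    [0,0,0.8],
    [0,0,0.8]
  ],
  "grip": [20,20,20,20]
}}

```text
clock: 11.8
eef_pos: [0.5742, 0.1443, 0.0803]
eef_rot: [[-0.442, 0.897, 0.0], [0.897, 0.442, -0.0], [-0.0, 0.0, -1.0]]
wrist_force: [3.6, 1.0, -0.8]
gripper_width: 0.276
grasp_force: 39.6
```

```bash
python3 -c "
from h import *
rd()"
```

```text
t 11.8 pos [574.25 144.31  80.32] yaw 26.25 F [ 3.55  1.05 -0.84] M [ 0.176 -0.921 -0.004] jt7 -0.049 w 0.276
```

Emit:
{"op": "jog_arm", "data": {
  "rotation": [
    [0,0,0.105],
    [0,0,0.209],
    [0,0,0.209],
    [0,0,0.209]
  ],
  "delta_pos": [
    [-0.2,0.4,0.4],
    [-0.2,0.4,0.8],
    [-0.2,0.4,0.8],
    [-0.2,0.4,0.8]
  ],
  "grip": [20,20,20,20]
}}

```text
clock: 12.2
eef_pos: [0.5746, 0.1443, 0.0798]
eef_rot: [[-0.246, 0.969, -0.0], [0.969, 0.246, 0.0], [0.0, -0.0, -1.0]]
wrist_force: [2.7, 0.9, 4.3]
gripper_width: 0.274
grasp_force: 40.2
```

```bash
python3 -c "
from h import *
rd()"
```

```text
t 12.2 pos [574.59 144.25  79.78] yaw 14.27 F [2.71 0.9  4.26] M [ 0.115 -0.639  0.029] jt7 -0.028 w 0.274
```

Emit:
{"op": "jog_arm", "data": {
  "rotation": [
    [0,0,0.105],
    [0,0,0.209],
    [0,0,0.209],
    [0,0,0.209]
  ],
  "delta_pos": [
    [0,0,0.4],
    [0,0,0.8],
    [0,0,0.8],
    [0,0,0.8]
  ],
  "grip": [20,20,20,20]
}}

```text
clock: 12.6
eef_pos: [0.5748, 0.1442, 0.0792]
eef_rot: [[-0.039, 0.999, 0.0], [0.999, 0.039, 0.0], [0.0, 0.0, -1.0]]
wrist_force: [2.7, 0.2, 5.7]
gripper_width: 0.273
grasp_force: 40.5
```

```bash
python3 -c "
from h import *
rd()"
```

```text
t 12.6 pos [574.82 144.19  79.22] yaw 2.24 F [2.75 0.16 5.66] M [ 0.176 -0.593  0.012] jt7 0.003 w 0.273
```

The upward push began at about θ≈75° (yaw ~15) with TCP z≈79.8. I pause to average the force and relieve the small side load.

Emit:
{"op": "jog_arm", "data": {
  "rotation": [
    [0,0,0],
    [0,0,0]
  ],
  "delta_pos": [
    [0,0.2,0],
    [0,0.2,0]
  ],
  "grip": [20,20]
}}

```text
clock: 12.8
eef_pos: [0.5749, 0.1442, 0.0792]
eef_rot: [[-0.039, 0.999, -0.0], [0.999, 0.039, 0.001], [0.001, 0.0, -1.0]]
wrist_force: [1.6, 0.5, 5.9]
gripper_width: 0.274
grasp_force: 40.6
```

```bash
cat >> h.py <<'E'
def avg(n=8):
    A=[]
    for i in range(n):
        grab_frame('wrist');s=get_state();E=np.array(s['eef_rot'])
        A.append(np.r_[np.array(s['eef_pos'])*1e3,np.degrees(np.arctan2(E[1,1],E[0,1])),s['wrist_force'],s['torque'],s['joint_torque'][6]])
    A=np.array(A);print('t',round(s['clock'],2),'pos',A.mean(0)[:3].round(2),'yaw',A.mean(0)[3].round(2),'F',A.mean(0)[4:7].round(2),'+-',(A.std(0)[6]/n**.5).round(2),'M',A.mean(0)[7:].round(3))
E
python3 -c "
from h import *
avg()"
```

```text
t 13.2 pos [574.88 144.17  79.21] yaw 2.24 F [1.94 0.43 5.84] +- 0.14 M [ 0.141 -0.508 -0.035  0.029]
```

Emit:
{"op": "jog_arm", "data": {
  "rotation": [
    [0,0,0],
    [0,0,0],
    [0,0,0]
  ],
  "delta_pos": [
    [0,0,-0.3],
    [0,0,-0.3],
    [0,0,-0.3]
  ],
  "grip": [20,20,20]
}}

```text
clock: 13.5
eef_pos: [0.5749, 0.1442, 0.0792]
eef_rot: [[-0.037, 0.999, -0.0], [0.999, 0.037, 0.0], [0.0, -0.0, -1.0]]
wrist_force: [3.0, 0.1, 5.4]
gripper_width: 0.274
grasp_force: 40.4
```

```bash
python3 -c "
from h import *
avg()"
```

```text
t 13.9 pos [574.86 144.17  79.24] yaw 2.13 F [2.52 0.7  5.75] +- 0.19 M [ 0.177 -0.659  0.02  -0.001]
```

Emit:
{"op": "jog_arm", "data": {
  "rotation": [
    [0,0,0],
    [0,0,0],
    [0,0,0]
  ],
  "delta_pos": [
    [0,0,-0.3],
    [0,0,-0.3],
    [0,0,-0.3]
  ],
  "grip": [20,20,20]
}}

```text
clock: 14.2
eef_pos: [0.5748, 0.1442, 0.0793]
eef_rot: [[-0.036, 0.999, -0.0], [0.999, 0.036, -0.0], [-0.0, -0.0, -1.0]]
wrist_force: [3.4, 1.5, 4.2]
gripper_width: 0.277
grasp_force: 40.2
```

```bash
python3 -c "
from h import *
avg()"
```

```text
t 14.6 pos [574.82 144.16  79.28] yaw 2.07 F [4.51 1.11 4.21] +- 0.14 M [ 0.226 -1.12   0.032 -0.019]
```

Emit:
{"op": "jog_arm", "data": {
  "rotation": [
    [0,0,0],
    [0,0,0],
    [0,0,0]
  ],
  "delta_pos": [
    [0,0.3,0.6],
    [0,0.3,1.0],
    [0,0.3,1.0]
  ],
  "grip": [20,20,20]
}}

```text
clock: 14.9
eef_pos: [0.5749, 0.1442, 0.0788]
eef_rot: [[-0.036, 0.999, -0.001], [0.999, 0.036, 0.0], [0.0, -0.001, -1.0]]
wrist_force: [1.4, 0.7, 9.4]
gripper_width: 0.273
grasp_force: 41.1
```

```bash
python3 -c "
from h import *
avg()"
```

```text
t 15.3 pos [574.9  144.18  78.79] yaw 2.06 F [2.89 0.53 9.28] +- 0.15 M [ 0.155 -0.725  0.027 -0.012]
```

Emit:
{"op": "jog_arm", "data": {
  "rotation": [
    [0,0,0],
    [0,0,0],
    [0,0,0]
  ],
  "delta_pos": [
    [0,0,0.4],
    [0,0,0.4],
    [0,0,0.4]
  ],
  "grip": [20,20,20]
}}

```text
clock: 15.6
eef_pos: [0.5749, 0.1442, 0.0786]
eef_rot: [[-0.036, 0.999, -0.001], [0.999, 0.036, 0.0], [0.0, -0.001, -1.0]]
wrist_force: [2.3, 0.8, 10.6]
gripper_width: 0.275
grasp_force: 41.4
```

```bash
python3 -c "
from h import *
avg()"
```

```text
t 16.0 pos [574.91 144.17  78.55] yaw 2.06 F [ 2.39  0.63 10.81] +- 0.21 M [ 0.154 -0.602  0.001 -0.012]
```

The washer fit puts F = 6 N at TCP z≈79.68, and the upper flank at yaw 2° is at ≈79.25, so onset is near yaw 7±2°. I turn 20° further with the hand nearly neutral and check the flank height under load.

Emit:
{"op": "jog_arm", "data": {
  "rotation": [
    [0,0,0.1],
    [0,0,0.2],
    [0,0,0.3],
    [0,0,0.349],
    [0,0,0.349],
    [0,0,0.349]
  ],
  "delta_pos": [
    [0,0,0],
    [0,0,0],
    [0,0,0],
    [0,0,0],
    [0,0,0],
    [0,0,0]
  ],
  "grip": [20,20,20,20,20,20]
}}

```text
clock: 16.6
eef_pos: [0.5752, 0.144, 0.0782]
eef_rot: [[0.308, 0.951, 0.0], [0.951, -0.308, -0.0], [-0.0, 0.0, -1.0]]
wrist_force: [4.5, 0.5, 5.7]
gripper_width: 0.277
grasp_force: 40.7
```

```bash
python3 -c "
from h import *
avg()"
```

```text
t 17.0 pos [575.22 143.97  78.18] yaw -17.96 F [4.32 0.66 7.09] +- 0.09 M [ 0.15  -1.085 -0.022  0.024]
```

Emit:
{"op": "jog_arm", "data": {
  "rotation": [
    [0,0,0],
    [0,0,0],
    [0,0,0]
  ],
  "delta_pos": [
    [0.1,0.3,-0.4],
    [0.1,0.3,-0.6],
    [0.1,0.3,-0.6]
  ],
  "grip": [20,20,20]
}}

```text
clock: 17.3
eef_pos: [0.5752, 0.144, 0.0782]
eef_rot: [[0.308, 0.951, -0.0], [0.951, -0.308, -0.001], [-0.001, -0.0, -1.0]]
wrist_force: [4.7, 0.3, 3.3]
gripper_width: 0.277
grasp_force: 40.0
```

```bash
python3 -c "
from h import *
avg()"
```

```text
t 17.7 pos [575.21 143.97  78.23] yaw -17.95 F [4.74 0.38 3.41] +- 0.15 M [ 0.197 -1.34  -0.024  0.018]
```

Emit:
{"op": "jog_arm", "data": {
  "rotation": [
    [0,0,0],
    [0,0,0],
    [0,0,0]
  ],
  "delta_pos": [
    [0,0,-0.4],
    [0,0,-0.6],
    [0,0,-0.6]
  ],
  "grip": [20,20,20]
}}

```text
clock: 18.0
eef_pos: [0.5752, 0.144, 0.0783]
eef_rot: [[0.308, 0.951, -0.0], [0.951, -0.308, -0.001], [-0.001, -0.0, -1.0]]
wrist_force: [7.0, 0.3, -0.6]
gripper_width: 0.274
grasp_force: 39.6
```

```bash
python3 -c "
from h import *
avg()"
```

```text
t 18.4 pos [575.17 143.97  78.33] yaw -17.95 F [ 6.47  0.47 -0.69] +- 0.22 M [ 0.247 -1.652 -0.019  0.011]
```

Onset is consistent at yaw ≈7.3±1.5°, so the target is yaw ≈ -37.7°. That is 19.7° (0.345 rad) further and 1.3 mm down.

Emit:
{"op": "jog_arm", "data": {
  "rotation": [
    [0,0,0.09],
    [0,0,0.18],
    [0,0,0.27],
    [0,0,0.345],
    [0,0,0.345],
    [0,0,0.345]
  ],
  "delta_pos": [
    [0,0.2,0.5],
    [0,0.2,0.9],
    [0,0.3,1.2],
    [0,0.3,1.5],
    [0,0.3,1.5],
    [0,0.3,1.5]
  ],
  "grip": [20,20,20,20,20,20]
}}

```text
clock: 19.0
eef_pos: [0.5753, 0.144, 0.0771]
eef_rot: [[0.612, 0.791, -0.001], [0.791, -0.612, -0.001], [-0.001, -0.0, -1.0]]
wrist_force: [5.4, 1.6, 2.4]
gripper_width: 0.275
grasp_force: 40.1
```

```bash
python3 -c "
from h import *
avg()"
```

```text
t 19.4 pos [575.34 144.01  77.12] yaw -37.74 F [5.27 0.92 2.05] +- 0.16 M [ 0.208 -1.381 -0.12   0.114]
```

Emit:
{"op": "jog_arm", "data": {
  "rotation": [
    [0,0,0],
    [0,0,0],
    [0,0,0],
    [0,0,0],
    [0,0,0],
    [0,0,0],
    [0,0,0],
    [0,0,0]
  ],
  "delta_pos": [
    [0,0,0],
    [0,0,0],
    [0,0,0],
    [0,0,0],
    [0,0,0],
    [0,0,0],
    [0,0,0],
    [0,0,0]
  ],
  "grip": [26,28,32,38,45,52,55,55]
}}

```text
clock: 20.2
eef_pos: [0.5752, 0.1441, 0.0774]
eef_rot: [[0.612, 0.791, -0.001], [0.791, -0.612, -0.0], [-0.001, -0.001, -1.0]]
wrist_force: [-0.1, -0.4, 0.4]
gripper_width: 0.641
grasp_force: 0.0
```

Emit:
{"op": "jog_arm", "data": {
  "rotation": [
    [0,0,0],
    [0,0,0],
    [0,0,0],
    [0,0,0],
    [0,0,0],
    [0,0,0],
    [0,0,0],
    [0,0,0],
    [0,0,0]
  ],
  "delta_pos": [
    [0,0,-15],
    [0,0,-40],
    [0,0,-75],
    [0,0,-110],
    [0,0,-150],
    [0,0,-170],
    [0,0,-170],
    [0,0,-170],
    [0,0,-170]
  ],
  "grip": [55,55,55,55,55,55,55,55,55]
}}

```text
clock: 21.1
eef_pos: [0.5747, 0.1441, 0.2465]
eef_rot: [[0.612, 0.791, -0.003], [0.791, -0.612, -0.001], [-0.002, -0.002, -1.0]]
wrist_force: [0.1, 0.1, 0.5]
gripper_width: 0.645
grasp_force: 0.0
```

```bash
python3 - <<'E'
from h import *
rd()
a,m=snap('wrist','w5');b,mb=snap('side','s5');t,mt=snap('top','t5')
im=a[:,:,::-1].copy()
c=np.array([.574,.144,0]);z=.094+.0235-5.0e-3
# holder x axis = -tool x dir at given yaw; yaw_y=-37.74 -> x axis angle -127.74
for ang,col in((-127.74,(0,255,0)),):
    q=np.radians(ang);ux=np.array([np.cos(q),np.sin(q),0]);uy=np.array([-ux[1],ux[0],0])
    zt=.094+.0771-.0604
    for x in(-.022,.022):
        for y in(-.007,.007):
            p=px(m,c+x*ux+y*uy+[0,0,zt]);cv2.circle(im,tuple(int(round(v*8)) for v in p),16,col,1,cv2.LINE_AA,3)
    zt-= .06
u,v=px(m,c+[0,0,.08]).astype(int)
W=cv2.resize(im[max(0,v-50):v+50,u-50:u+50],(400,400),interpolation=cv2.INTER_CUBIC)
S=cv2.resize(b[150:250,270:370,::-1],(400,400),interpolation=cv2.INTER_CUBIC)
cv2.imwrite('pics/fin.png',np.clip(np.hstack([W,S])*1.4,0,255).astype(np.uint8))
E
```

```text
t 21.1 pos [574.69 144.09 246.54] yaw -37.7 F [0.07 0.11 0.5 ] M [-0.004 -0.037  0.022] jt7 -0.001 w 0.645
```

View pics/fin.png

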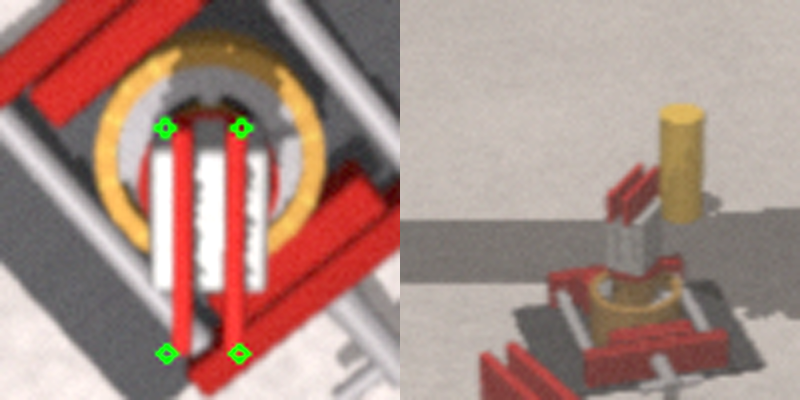

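The holder stands upright in the sleeve. The fork blades, at crop (180,130)–(182,352) and (236,130)–(235,352), run parallel to the overlay for the commanded yaw, and the gripper is clear. I hand in.

```bash
python3 -c "
from bench import *
print(finish_job())"
```

```text
the job is handed in; nothing more can be done
None
```

The 94 mm holder is screwed into the clamp's socket about 45° past the point where the washer began to load the thread (that point is estimated to about ±2°), the gripper has let go and is clear, no other object was handled, and the job was handed in at about 21 s.

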